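# Latch a cast bracket into its drilling fixture

## Task

Gently set the yellow angle bracket, foot down, squarely over the fixture's two steel rails so that it covers them, its upright wall away from the swing latch and the foot's free end (the toe) where the latch will swing, and let go. Check that it does not rock by pressing down lightly with the fingertips on top of the toe. Then push the red sprung knob fully down, turn it clockwise while it is down until the steel latch arm lies across the toe, and let it spring back up to lock; leave the other things on the bench alone.

Things in the scene. Friction and masses are not known exactly. Their poses are not given: they have to be found in the camera images.
- bracket: Yellow cast angle bracket, 0.45-0.72 kg, on its foot. Foot 110 (x) x 90 (y) x 12 mm; origin: centre of its underside. Upright wall 12 mm thick at the +x end (x 43 to 55), 85 mm high overall; side cheeks (y +-40, x -2 to 43) reach 52 mm, above them the wall is bare: pinch it from above, fingers closing along x. Mass centre about 20 mm to +x. Toe: the flat free end of the foot, x -55 to -2.
- bracket_toe (a point): Point on the top face of the bracket's toe, 33 mm to -x of the bracket's origin, 12 mm above its underside: the place to press with closed fingertips. Axes as the bracket's.
- bracket_wall_top (a point): Middle of the top edge of the bracket's upright wall (49 mm to +x of the bracket's origin, 85 mm above its underside). Axes as the bracket's.
- seat (a point): On the fixture: midway between its two steel rails, at their top faces, 20 mm above the bench. The bracket's origin belongs here, its x axis along this one (wall at +x, toe at -x). The rails (24 mm in x, 90 in y, 10 high) span x -55 to -31 and 31 to 55 mm: their joint outline is that of the bracket's foot.
- knob_top (a point): Centre of the red knob's top, on its vertical axis, 106 mm above the bench when up; in the seat's frame at x -33, y -100 mm. The knob is an upright bar 70 mm long (its x axis, towards the white mark and the latch arm), 18 thick, 40 tall, on a 60 mm disc. Grip it across its thickness, fingers closing along its y axis.
- latch_tip (a point): Middle of the red-painted end of the steel latch arm, 95 mm from the knob's axis; its x axis points outward along the arm. The arm (16 mm wide, 10 thick, underside 36 mm above the bench, 4 mm over the seated foot) turns with the knob but does not go down with it.
- latch (a joint): Turn of knob and arm, rad, growing clockwise seen from above. 0: parked, arm on the seat's -x side (heading 159 degrees from the seat's +x axis), clear of the bracket. 1.2: latched, arm along the seat's +y axis, across the toe. End stops -0.05 and 1.25. A hidden lug holds it within about 0.06 rad of either place unless the knob is down.
- knob (a joint): How far the knob is pressed down, m: 0 up, 0.011 at the bottom stop. A spring pushes it up, about 4.5 N at the top, 12 N at the bottom. Past 0.009 it is free to turn; let go between the two places it stays down, at either of them it springs up to 0 and locks.
- red_bin: Red open plastic bin, 110 x 150 x 60 mm, a bystander. Origin at the centre of its underside.
- oil_can: Green can with a yellow band, 64 mm diameter, 120 mm tall, a bystander. Origin at the centre of its underside.
- hammer: Hammer lying on the bench, handle to its -x, a bystander.
- screwdriver: Screwdriver lying on the bench, handle to its -x, a bystander.
- fixture: Fixed blue plate, 10 mm thick, with the two rails and a dark pedestal (64 mm diameter, 34 high) that carries latch and knob. Origin on the bench, 7 mm to +x of the seat and 20 mm below it, axes as the seat's. The plate spans x -85 to 85, y -145 to 85 mm.
Things that resemble listed ones, but are neither listed nor needed, are in the scene too. Several things have the shape of the bracket; the one meant has the colours described above.

How it is judged:
By the outcome, as a careful person would: the job done as asked, in the order asked, and still so for the second after the job is handed in, with the robot touching nothing.
It also fails if it takes over 56 s, if anything falls off the work surface, if the arm or the gripper's body presses on something with over 40 N, if the wrist force passes 120 N, or if a joint passes its speed limit or range.

## Robot

A 7-joint arm with a two-finger parallel gripper is mounted at the origin on the work surface. World frame = base frame: x ahead of the robot, y to its left, z up, the work surface at z = 0. Lengths are in m, angles in rad, forces in N, time in s.
With the tool pointing down it reaches from about 0.4 to 0.85 m from the base axis. Payload 10.4 kg.
Tool frame: the origin (TCP) lies midway between the tips of the shut fingers; the grasp point (between the pads) lies 19 mm behind it; z points along the fingers, y is the line along which they close (so a half turn about z gives the same grasp; the last joint's range is limited). The gripper opens to 85 mm and grips with 20 to 120 N. Pads are 22 mm wide; open, the fingers measure 114 mm over their backs; the gripper's body (76 mm by 85 mm) begins 54 mm behind the grasp point. The pads swing forward as they close: fully open they stand 13 mm farther back than shut.
Start: joints at [1.209, 0.332, -0.065, 1.46, 0.022, 1.35, -0.088], TCP at [0.208, -0.589, 0.231] pointing down, gripper open.
Joint ranges: [-2.6, 2.6], [-0.5, 2.12], [-1.47, 1.34], [0.16, 2.42], [-1.27, 4.41], [0.06, 2.06], [-2.6, 2.6]. Speed limits (rad/s): [2.22, 2.22, 2.79, 2.79, 3.14, 3.14, 3.14].

## Interface

Orientations are given as a unit quaternion [w, x, y, z].
In Python, from rig import ctrl, read_camera, calibration gives the robot as it stands. Calls block until the motion is done:
- ctrl.reach(position, orientation): joint-space move of the TCP to a pose.
- ctrl.move_l(position, ori=None, speed=0.15, contact_N=None): straight line of the TCP; ori=None keeps the orientation; speed is the mean speed in m/s. With contact_N (N) it stops when the force on the tool has changed by that much, and returns True; else False.
- ctrl.set_joints(angles): joint-space move.
- ctrl.grip(opening): finger opening in m; the grip force is fixed at half the most; returns when the fingers have stopped.
- ctrl.pause(seconds).
- ctrl.inverse_kinematics(position, orientation): joint angles nearest the present ones, or None.
- ctrl.observe(): the state.
- read_camera(name): name is "side" or "top" or "wrist"; returns the picture (480x640x3 uint8, red, green, blue); there is no depth.
- calibration(name): a dict with "fx", "fy", "cx", "cy" (pixels), "distortion" ([k1, k2, p1, p2, k3] as OpenCV has them; the pictures are not rectified), "R" (3x3) and "t" (3): a world point X has camera coordinates R X + t. Camera axes: x right, y down, z forward; pixel columns grow to the right and rows downward; lengths in m; the calibration is good to about 2 mm. A picture is of the moment at which its call begins: read the wrist's pose just before it. calibration takes no time and is no camera call; for the wrist camera it gives the pose at the moment of the call.
A pose or a line that the arm cannot do raises ctrl.Unreachable and nothing moves.
- ctrl.finish_job(): hands the job in; it is judged then, once.
The state is a dict: "clock": time; "joint_positions": joint angles; "qvel": joint speeds; "effort": joint torques, N m; "eef_pos": TCP position; "ee_rot": TCP orientation; "ft_force": force on the tool from outside, world axes, zero at the start; "moment": the same for the moment, N m; "grip_width": finger opening in m; "gripper_force": force on a finger pad.
Only numpy, scipy, OpenCV 4.12 (cv2) and the standard library are available. Lean on these libraries where they do the work, as an engineer would, in place of code of your own. Each camera call takes 0.05 s, during which the arm holds its last target. There are 200 camera calls.

## Working session

There is one attempt and no reset: what is moved stays moved. The work goes in short steps, each a Python script; the robot and the scene stay as the last script left them, time stands still between calls to the robot, and variables do not carry over. Pictures are saved under pics/ and viewed, at most 10 in all, crops included, and the job is handed in when it is done.

```bash
ls; mkdir -p pics; python3 - <<'E'
from rig import ctrl, read_camera, calibration
import cv2
for n in ("top","side"):
    im=read_camera(n); cv2.imwrite(f"pics/{n}0.png",im[:,:,::-1]); c=calibration(n); print(n,c)
s=ctrl.observe(); print(s["clock"],s["eef_pos"],s["ee_rot"],s["grip_width"])
E
```

```text
pics
top {'fx': 556.6213895987763, 'fy': 556.6213895987763, 'cx': 318.9282657248574, 'cy': 238.57814509139564, 'distortion': array([-0.16111109,  0.        ,  0.        ,  0.        ,  0.        ]), 'R': array([[ 0.06201509, -0.99806872,  0.00360027],
       [-0.9770218 , -0.06144354, -0.2040909 ],
       [ 0.20391795,  0.00913917, -0.97894532]]), 't': array([0.00432819, 0.57882407, 1.40814523])}
side {'fx': 531.6588989233738, 'fy': 531.6588989233738, 'cx': 310.28936411773975, 'cy': 258.5469500187522, 'distortion': array([-0.12046738,  0.        ,  0.        ,  0.        ,  0.        ]), 'R': array([[-0.992667  , -0.12087179,  0.00149892],
       [-0.07802786,  0.63123944, -0.77165305],
       [ 0.09232491, -0.76611147, -0.63604192]]), 't': array([0.57902783, 0.08207324, 1.37710749])}
0.1 [ 0.20757535 -0.58917819  0.23058983] [-6.10140135e-04  9.85688410e-01  1.68576280e-01 -1.51720592e-04] 0.08548112033153685
```

View pics/top0.png

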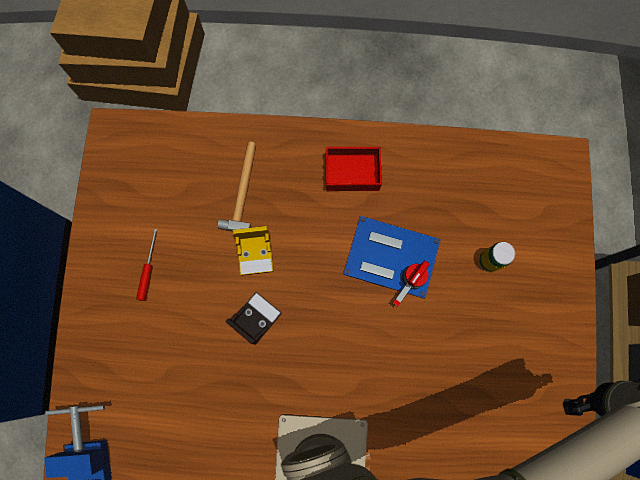

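View pics/side0.png

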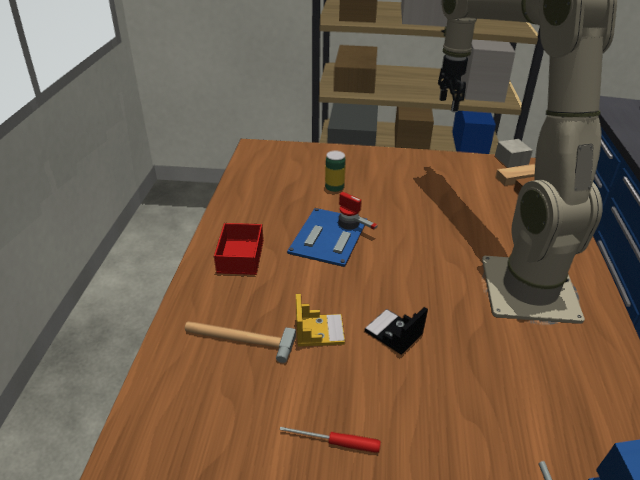

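Top view: the yellow bracket is at about (253,250), with its wall towards image-up and its white toe at (256,267). The rails are at (386,240) and (377,270), the knob at (417,274) and the latch tip at (395,303). The side view shows the hammer head close behind the wall. I'll enlarge these areas to pick points.

```bash
python3 - <<'E'
import cv2,numpy as np
t=cv2.imread("pics/top0.png");s=cv2.imread("pics/side0.png")
def c(im,x,y,w,h): 
    o=cv2.resize(im[y:y+h,x:x+w],(400,300),interpolation=cv2.INTER_CUBIC)
    k=400//w
    for i in range(0,w,10):
        cv2.line(o,(int(i*400/w),0),(int(i*400/w),6 if i%20 else 12),(255,255,255),1)
    for j in range(0,h,10):
        cv2.line(o,(0,int(j*300/h)),(6 if j%20 else 12,int(j*300/h)),(255,255,255),1)
    return o
m=np.vstack([np.hstack([c(t,210,210,80,60+0),c(t,340,210,120,90)]),np.hstack([c(s,270,290,80,60),c(s,285,185,100,75)])])
m=np.vstack([np.hstack([c(t,205,215,80,60),c(t,335,213,128,96)]),np.hstack([c(s,270,290,80,60),c(s,284,188,100,75)])])
cv2.imwrite("pics/m1.png",m)
E
cat > h.py <<'E'
import numpy as np, cv2
from scipy.optimize import least_squares
from rig import ctrl, read_camera, calibration
def proj(c,X):
    K=np.array([[c["fx"],0,c["cx"]],[0,c["fy"],c["cy"]],[0,0,1.]])
    return cv2.projectPoints(np.asarray(X,float).reshape(-1,1,3),cv2.Rodrigues(np.array(c["R"]))[0],np.array(c["t"]),K,np.array(c["distortion"]))[0][:,0]
def fit(obs,x0):
    """obs: list of (calib, model points Nx3, pixels Nx2); upright pose x,y,z,yaw"""
    def w(p,M):
        cs,sn=np.cos(p[3]),np.sin(p[3]); return np.asarray(M)@np.array([[cs,sn,0],[-sn,cs,0],[0,0,1]])+p[:3]
    r=least_squares(lambda p:np.concatenate([(proj(c,w(p,M))-P).ravel() for c,M,P in obs]),x0,x_scale=[.1,.1,.1,1],loss="soft_l1")
    return r.x,[np.round(proj(c,w(r.x,M))-P,1).tolist() for c,M,P in obs]
def down(closing):
    """tool pointing down, fingers closing along world heading `closing` (mod pi)"""
    from scipy.spatial.transform import Rotation as R
    y=np.array([np.cos(closing),np.sin(closing),0]); z=np.array([0,0,-1.])
    q=R.from_matrix(np.c_[np.cross(y,z),y,z]).as_quat(); return q[[3,0,1,2]]
E
```

```text
(no output)
```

View pics/m1.png

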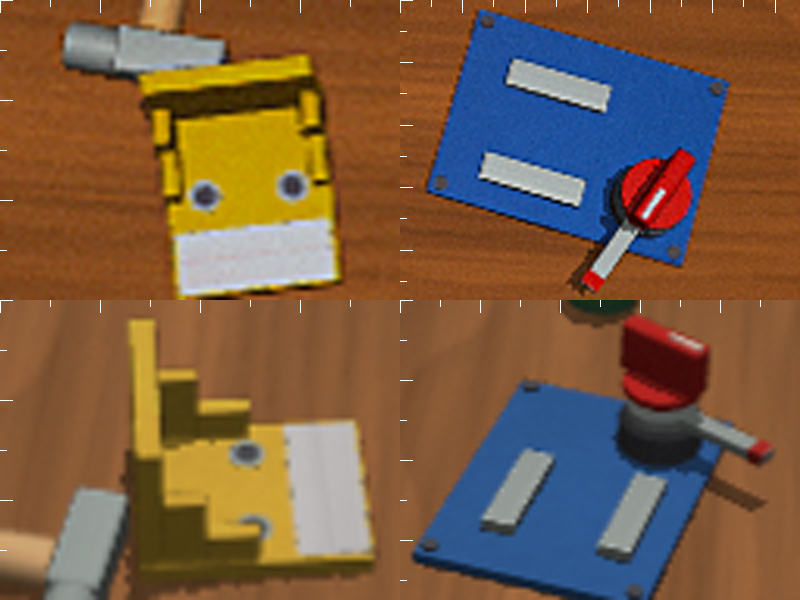

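Enlarged: all the corners are clear. The hammer head lies just behind the left half of the wall but is low, at about 25–30 mm. I'll fit poses from the picked corners.

```bash
python3 - <<'E'
from h import *
T,S=calibration("top"),calibration("side")
def px(P,ox,oy,k,du=0,dv=0): P=np.array(P,float)-[du,dv]; return (P+.5)/k-.5+[ox,oy]
b1=px([(179,296),(341,279),(140,77),(310,57)],205,215,5)
B1=[(-.055,.045,.012),(-.055,-.045,.012),(.055,.045,.085),(.055,-.045,.085)]
b2=px([(131,320),(156,321),(162,458),(134,452),(373,562),(357,422)],270,290,5,0,300)
B2=[(.055,-.045,.085),(.043,-.045,.085),(.043,.045,.085),(.055,.045,.085),(-.055,.045,.012),(-.055,-.045,.012)]
p,r=fit([(T,B1,b1),(S,B2,b2)],[.6,.15,0,0]); print("bracket",p.round(4)); print(r)
f1=px([(512,60),(610,87),(507,80),(487,153),(585,182),(480,175),(582,202),(480,10),(730,82),(682,265),(428,188)],335,213,3.125,400)
R=[(.055,.045),(.055,-.045),(.031,.045),(-.031,.045),(-.031,-.045),(-.055,.045),(-.055,-.045)]
F1=[(*a,0) for a in R]+[(.092,.085,-.01),(.092,-.145,-.01),(-.078,-.145,-.01),(-.078,.085,-.01)]
f2=px([(483,522),(527,450),(553,455),(599,545),(628,552),(640,474),(666,479),(415,558),(528,381)],284,188,4,400,300)
F2=[(.055,.045,0),(.055,-.045,0),(.031,-.045,0),(-.031,.045,0),(-.055,.045,0),(-.031,-.045,0),(-.055,-.045,0),(.092,.085,-.01),(.092,-.145,-.01)]
p,r=fit([(T,F1,f1),(S,F2,f2)],[.6,-.1,0.02,-.27]); print("seat",p.round(4)); print(r)
o=ctrl.observe(); w=calibration("wrist"); print((-np.array(w["R"]).T@w["t"]).round(3),np.array(w["R"]).round(2).tolist(),w["fx"])
print(down(0))
E
```

```text
bracket [5.354e-01 2.125e-01 2.000e-04 1.687e-01]
[[[-0.6, 1.3], [0.1, 1.2], [0.1, -0.5], [0.4, -0.1]], [[-0.5, -0.1], [-0.4, -0.5], [-0.2, 0.0], [-0.1, 1.4], [0.3, -0.3], [-0.1, -0.1]]]
seat [ 0.5504 -0.1305  0.0212 -0.2261]
[[[0.4, -0.4], [0.8, 0.2], [-0.4, 1.5], [-0.1, -0.2], [0.7, -0.2], [-0.3, 1.2], [-0.7, 2.0], [-0.2, -0.2], [0.1, 0.0], [0.2, 0.8], [-0.5, 1.5]], [[-0.7, -0.5], [-1.0, -0.1], [0.2, 0.3], [-0.6, 0.3], [0.4, 0.4], [-1.3, -0.1], [0.2, 0.3], [-1.1, -1.1], [-1.7, -0.4]]]
[ 0.278 -0.564  0.373] [[0.33, -0.94, -0.0], [-0.9, -0.32, 0.29], [-0.27, -0.09, -0.96]] 394.0958414650617
[0.         0.70710678 0.70710678 0.        ]
```

```bash
python3 - <<'E'
from h import *
b=[.5354,.2125,0,.1687]; s=[.5504,-.1305,.02,-.2261]
def at(p,x,y,z): c,n=np.cos(p[3]),np.sin(p[3]); return [p[0]+c*x-n*y,p[1]+n*x+c*y,z]
k=2.775
for name,p,h in [("grasp",at(b,.049,0,.05),b[3]),("place",at(s,.049,0,.07),s[3]),("press",at(s,-.033,0,.033),s[3]),("pressP",at(s,-.033,0,.033),s[3]+np.pi/2),("k0",at(s,-.033,-.1,.07),s[3]+k+np.pi/2),("k1",at(s,-.033,-.1,.07),s[3]+np.pi)]:
  for f in (0,np.pi):
    q=ctrl.inverse_kinematics(p,down(h+f)); print(name,f>0,np.round(p,3),None if q is None else np.round(q,2))
E
```

```text
grasp False [0.584 0.221 0.05 ] [ 0.26  0.7  -0.96  1.61  0.61  1.16 -0.67]
grasp True [0.584 0.221 0.05 ] [ 0.41  0.89 -1.25  1.6   0.87  1.3   2.33]
place False [ 0.598 -0.141  0.07 ] [ 0.63  0.52 -0.61  1.64  0.33  1.09 -0.3 ]
place True [ 0.598 -0.141  0.07 ] [ 1.02  0.83 -1.25  1.62  0.82  1.3   2.55]
press False [ 0.518 -0.123  0.033] [ 0.64  0.4  -0.58  1.88  0.27  0.94 -0.28]
press True [ 0.518 -0.123  0.033] [ 1.13  0.72 -1.24  1.86  0.76  1.14  2.52]
pressP False [ 0.518 -0.123  0.033] [ 0.72  0.42 -0.67  1.88  0.32  0.95  1.25]
pressP True [ 0.518 -0.123  0.033] [ 0.54  0.38 -0.46  1.89  0.2   0.92 -1.81]
k0 False [ 0.496 -0.221  0.07 ] [ 0.6   0.32 -0.3   1.84  0.11  0.99 -1.92]
k0 True [ 0.496 -0.221  0.07 ] [ 0.83  0.36 -0.57  1.83  0.23  1.01  1.14]
k1 False [ 0.496 -0.221  0.07 ] [-0.58  0.58  1.17  1.9  -0.61  1.08 -2.53]
k1 True [ 0.496 -0.221  0.07 ] [ 0.78  0.35 -0.52  1.83  0.2   1.01 -0.05]
```

```bash
python3 - <<'E'
from h import *
import pickle
D={}
for n,p,h in [("f1",[.54,-.20,.21],-.2261),("f2",[.54,-.05,.21],-.2261),("b1",[.55,.14,.19],.1687),("b2",[.58,.22,.16],.1687)]:
    ctrl.reach(p,down(h)); c=calibration("wrist"); im=read_camera("wrist"); D[n]=c; cv2.imwrite(f"pics/{n}.png",im[:,:,::-1])
pickle.dump(D,open("cal.pkl","wb"))
print(ctrl.observe()["clock"])
m=[cv2.resize(cv2.imread(f"pics/{n}.png"),(400,300),interpolation=cv2.INTER_AREA) for n in D]
cv2.imwrite("pics/m2.png",np.vstack([np.hstack(m[:2]),np.hstack(m[2:])]))
E
```

```text
4.05
```

View pics/m2.png

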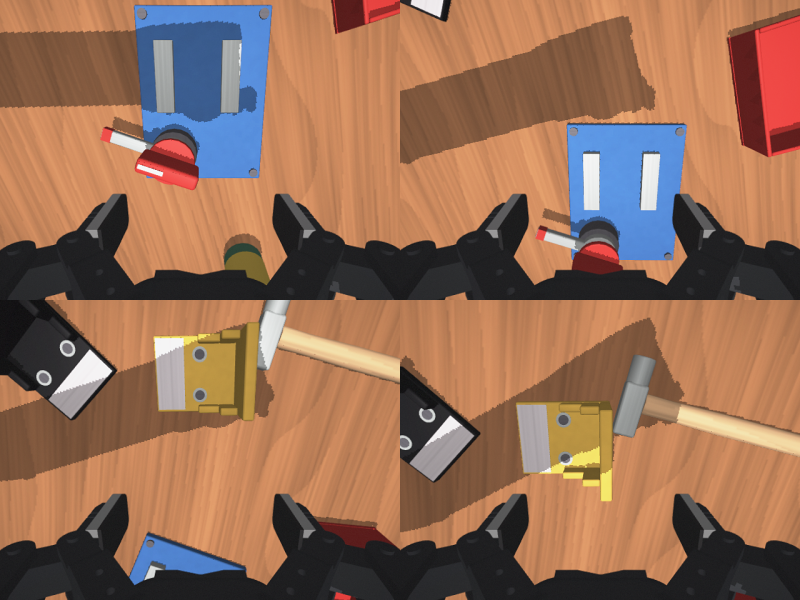

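The wrist pairs show the rails (f1, f2) and the bracket with the hammer head beside its wall (b1, b2). I'll zoom in to pick corners precisely.

```bash
python3 - <<'E'
import cv2,numpy as np
def c(n,x,y,w,h): return cv2.resize(cv2.imread(f"pics/{n}.png")[y:y+h,x:x+w],(400,300),interpolation=cv2.INTER_CUBIC)
cv2.imwrite("pics/m3.png",np.vstack([np.hstack([c("f1",230,50,176,132),c("f2",280,225,160,120)]),np.hstack([c("b1",235,30,200,150),c("b2",170,150,240,180)])]))
E
```

```text
(no output)
```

View pics/m3.png

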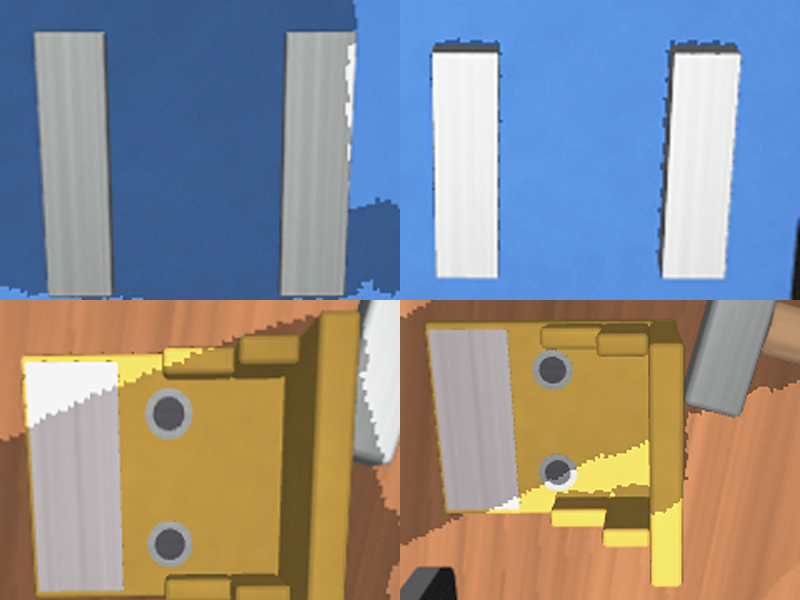

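```bash
python3 - <<'E'
from h import *
import pickle
D=pickle.load(open("cal.pkl","rb"))
def px(P,ox,oy,k,du=0,dv=0): P=np.array(P,float)-[du,dv]; return (P+.5)/k-.5+[ox,oy]
F=[(-.055,.045,0),(-.031,.045,0),(-.031,-.045,0),(-.055,-.045,0),(.031,.045,0),(.055,.045,0),(.031,-.045,0),(.055,-.045,0)]
f1=px([(35,33),(104,33),(111,294),(49,294),(287,33),(356,33),(281,294),(345,294)],230,50,400/176)
f2=px([(433,52),(499,53),(498,277),(437,276),(674,53),(740,54),(663,277),(724,278)],280,225,2.5,400)
o=[(D["f1"],F,f1),(D["f2"],F,f2)]
for q in (o,o[:1],o[1:]):
  p,r=fit(q,[.55,-.13,.02,-.22]); print("seat",p.round(4))
  if q is o: print(r)
W=[(.043,.045,.085),(.055,.045,.085),(.043,-.045,.085),(.055,-.045,.085)]; T=[(-.055,.045,.012),(-.055,-.045,.012)]
b1=px([(23,357),(37,595),(322,312),(360,311)],235,30,2,0,300)
b2=px([(427,322),(447,513),(651,344),(684,344),(651,586),(681,586)],170,150,400/240,400,300)
p,r=fit([(D["b1"],T+W[:2],b1),(D["b2"],T+W,b2)],[.535,.2125,0,.1687]); print("br",p.round(4),r)
E
```

```text
seat [ 0.5531 -0.1303  0.0172 -0.2287]
[[[-0.2, -0.4], [0.4, -0.3], [1.1, 1.3], [-0.0, 1.3], [-0.3, -0.3], [0.3, -0.4], [-0.5, 1.3], [-0.3, 1.2]], [[-0.4, -0.2], [0.2, -0.5], [0.4, -0.2], [-0.3, 0.2], [-0.2, -0.3], [0.5, -0.7], [-0.7, -0.0], [0.1, -0.3]]]
seat [ 0.5531 -0.13    0.0148 -0.2285]
seat [ 0.5531 -0.131   0.0163 -0.2292]
br [ 0.5384  0.2135 -0.0039  0.1721] [[[-0.3, -0.9], [-0.4, 1.4], [-1.0, 0.7], [1.1, 1.0]], [[-0.2, -0.1], [-0.5, -0.0], [-0.7, -0.6], [1.2, -0.7], [-0.0, -0.1], [1.3, -0.1]]]
```

```bash
python3 - <<'E'
from h import *
import pickle
q=down(.170)
ctrl.move_l([.5853,.2213,.11],q,speed=.12)
print(ctrl.move_l([.5853,.2213,.050],speed=.06,contact_N=8))
ctrl.grip(0.0); o=ctrl.observe(); print(o["eef_pos"].round(4),o["grip_width"],o["gripper_force"],o["ft_force"].round(1))
ctrl.move_l([.5853,.2213,.090],speed=.08)
ctrl.reach([.59,-.05,.15],down(-.2285))
ctrl.pause(.2)
c=calibration("wrist"); im=read_camera("wrist"); cv2.imwrite("pics/g.png",im[:,:,::-1])
o=ctrl.observe(); pickle.dump((c,o),open("g.pkl","wb"))
for n in("top","side"): cv2.imwrite(f"pics/g{n}.png",read_camera(n)[:,:,::-1])
print(o["clock"],o["eef_pos"].round(4),o["ee_rot"].round(4),o["grip_width"],o["ft_force"].round(1),o["moment"].round(2))
s=cv2.imread("pics/gside.png")[150:300,230:430]; t=cv2.imread("pics/gtop.png")[190:310,300:460]
z=lambda i:cv2.resize(i,(400,300),interpolation=cv2.INTER_CUBIC)
g=cv2.imread("pics/g.png")
cv2.imwrite("pics/m4.png",np.vstack([np.hstack([z(g),z(g[240:480,160:480])]),np.hstack([z(t),z(s)])]))
E
```

```text
False
[0.5854 0.2213 0.0502] 0.011062353087795318 59.36664819717407 [-0.5 -1.   1.6]
8.4083 [ 0.59   -0.0486  0.1498] [-3.000e-04  7.824e-01  6.228e-01  0.000e+00] 0.011537690989956115 [ 0.  -0.6 -6.6] [-0.05 -0.19  0.03]
```

View pics/m4.png

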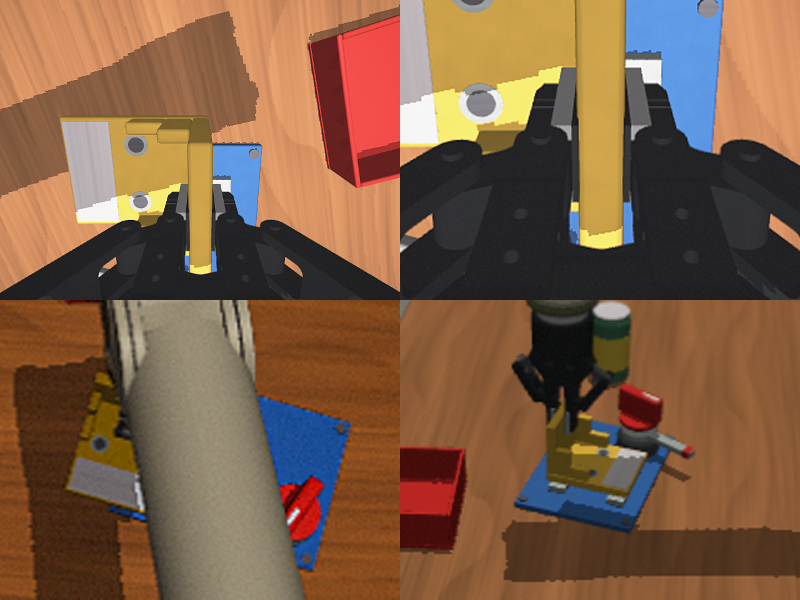

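```bash
python3 - <<'E'
from h import *
import pickle
z=lambda x,y,w,h:cv2.resize(cv2.imread("pics/g.png")[y:y+h,x:x+w],(400,300),interpolation=cv2.INTER_CUBIC)
cv2.imwrite("pics/m5.png",np.vstack([np.hstack([z(80,170,160,120),z(260,180,120,90)]),np.hstack([z(80,265,160,120),z(280,380,100,75)])]))
E
```

```text
(no output)
```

View pics/m5.png

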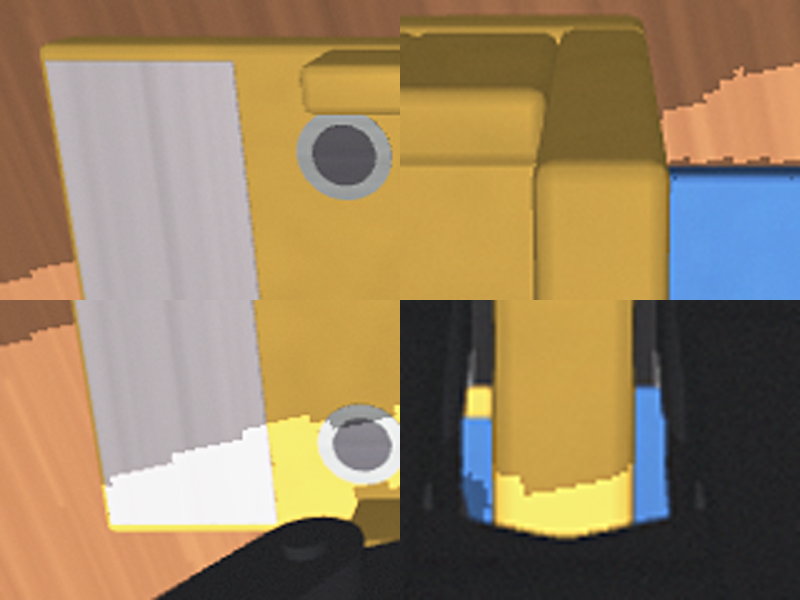

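```bash
python3 - <<'E'
from h import *
import pickle
c,o=pickle.load(open("g.pkl","rb"))
def px(P,ox,oy,k,du=0,dv=0): P=np.array(P,float)-[du,dv]; return (P+.5)/k-.5+[ox,oy]
P=np.vstack([px([(41,45)],80,170,2.5),px([(109,528)],80,265,2.5,0,300),px([(537,165),(668,164)],260,180,10/3,400)])
M=[(-.055,.045,.012),(-.055,-.045,.012),(.043,.045,.085),(.055,.045,.085)]
e=o["eef_pos"]; 
p,r=fit([(c,M,P)],[e[0]-.049,e[1],.1,-.22]); print(p.round(4),r)
q=o["ee_rot"]; yaw=2*np.arctan2(q[2],q[1])-np.pi/2; print("tool closing yaw",yaw)
for pp in (p,):
    cs,sn=np.cos(pp[3]),np.sin(pp[3]); w=pp[:2]+.049*np.array([cs,sn]); d=w-e[:2]
    print("wall in bracket frame rel TCP:",d@[cs,sn],d@[-sn,cs],"dz",pp[2]+.05-e[2])
E
```

```text
[ 0.5427 -0.0369  0.0955 -0.2303] [[[0.4, -0.5], [0.1, 0.5], [-1.3, -0.2], [0.5, 0.3]]]
tool closing yaw -0.22622968923230635
wall in bracket frame rel TCP: 0.00022454876907409987 0.0005554952561625998 dz -0.00429359227486828
```

```bash
cat >> h.py <<'E'
SEAT=[.5526,-.1302,-.2285]
def at(x,y,z,s=None):
    s=s or SEAT; c,n=np.cos(s[2]),np.sin(s[2]); return [s[0]+c*x-n*y,s[1]+n*x+c*y,z]
E
python3 - <<'E'
from h import *
import pickle
q=down(SEAT[2]); p=at(.049,-.0005,.10)
ctrl.reach(p,q); p[2]=.078; ctrl.move_l(p,q,speed=.06); ctrl.pause(.3)
o=ctrl.observe(); print(o["clock"],np.round(p,4),o["eef_pos"].round(4),o["ee_rot"].round(4),o["ft_force"].round(1))
c=calibration("wrist"); im=read_camera("wrist"); cv2.imwrite("pics/h.png",im[:,:,::-1]); pickle.dump((c,o),open("hh.pkl","wb"))
for n in("top","side"): cv2.imwrite(f"pics/h{n}.png",read_camera(n)[:,:,::-1])
# predicted side-view location for the crop
g=cv2.imread("pics/h.png"); s=cv2.imread("pics/hside.png"); t=cv2.imread("pics/htop.png")
z=lambda i:cv2.resize(i,(400,300),interpolation=cv2.INTER_CUBIC)
cv2.imwrite("pics/m6.png",np.vstack([np.hstack([z(g[120:360,60:380]),z(g[150:330,260:500])]),np.hstack([z(t[213:309,335:463]),z(s[188:263,284:384])])]))
E
```

```text
9.825 [ 0.6002 -0.1418  0.078 ] [ 0.6004 -0.1418  0.0783] [2.000e-04 7.831e-01 6.219e-01 1.000e-04] [ 0.3 -0.1 -6.9]
```

View pics/m6.png

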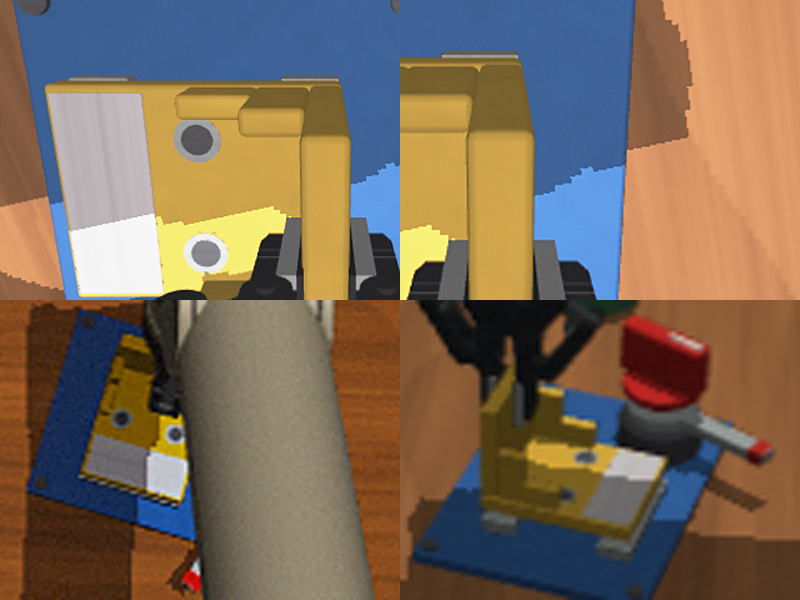

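```bash
python3 - <<'E'
from h import *
import pickle
c,o=pickle.load(open("hh.pkl","rb"))
M=[(-.055,.045,.012),(-.055,-.045,.012),(.043,.045,.085),(.055,.045,.085)]
P=np.array([(97.6,188.5),(124,357.6),(300.8,228.6),(340.4,229.3)])
e=o["eef_pos"]; pb,r=fit([(c,M,P)],[e[0]-.049,e[1],.03,-.22]); print("bracket",pb.round(4),r)
R=np.array([(-.055,.045,0),(-.031,.045,0),(.031,.045,0),(.055,.045,0)]); Q=np.array([(115.2,182.4),(167.2,182.4),(284.5,182.4),(331.8,182.4)])
zs=pb[2]-.0081
def w(x): cs,sn=np.cos(x[2]),np.sin(x[2]); return R@np.array([[cs,sn,0],[-sn,cs,0],[0,0,1]])+[x[0],x[1],zs]
s=least_squares(lambda x:(proj(c,w(x))-Q).ravel(),[.553,-.13,-.2285],x_scale=[.1,.1,1]); print("seat",s.x.round(4),s.fun.round(1))
d=pb[:2]-s.x[:2]; a=pb[3]; print("rel x,y mm",1e3*(d@[np.cos(a),np.sin(a)]),1e3*(d@[-np.sin(a),np.cos(a)]),"yaw",pb[3]-s.x[2])
# side view: offset of bracket vs rail corner, predicted for perfect alignment with 8.1 mm gap
S=calibration("side")
for m in [(-.055,.045),(.055,.045)]:
    a=np.array([at(*m,.0281),at(*m,.020)]); p=(proj(S,a)+.5-[284,188])*4-.5+[400,300]; print(m,p.round(1).tolist())
E
```

```text
bracket [ 0.5533 -0.1308  0.0238 -0.2283] [[[-0.6, -0.1], [0.7, -0.5], [-0.7, 0.6], [0.7, -0.1]]]
seat [ 0.553  -0.1308 -0.2274] [ 2.5 -0.1 -2.5 -0.   0.5  0.1 -0.5  0. ]
rel x,y mm 0.31217175325557894 0.021644562405637172 yaw -0.0009755414568138054
(-0.055, 0.045) [[626.6, 545.9], [626.1, 555.1]]
(0.055, 0.045) [[477.0, 512.3], [477.1, 521.4]]
```

Bracket and seat agree to about 0.3 mm in the same picture, so I'll set it down.

```bash
python3 - <<'E'
from h import *
q=down(SEAT[2]); p=at(.049,-.0005,.0675)
print(ctrl.move_l(p,q,speed=.015,contact_N=4)); o=ctrl.observe(); print(o["eef_pos"].round(4),o["ft_force"].round(1))
ctrl.grip(.05); o=ctrl.observe(); print(o["clock"],o["ft_force"].round(1))
p[2]=.15; ctrl.move_l(p,q,speed=.12)
ctrl.grip(0)
p=at(-.033,0,.12); ctrl.reach(p,q); p[2]=.05; ctrl.move_l(p,q,speed=.1)
p[2]=.027; print(ctrl.move_l(p,q,speed=.02,contact_N=6)); o=ctrl.observe(); print(o["eef_pos"].round(4),o["ft_force"].round(1))
ctrl.pause(.4); o=ctrl.observe(); print(o["clock"],o["eef_pos"].round(4),o["ft_force"].round(1))
p[2]=.15; ctrl.move_l(p,q,speed=.12)
g=[]
c=calibration("wrist")
import pickle
im=read_camera("wrist")[:,:,::-1]; cv2.imwrite("pics/p.png",im); pickle.dump(c,open("p.pkl","wb"))
s=read_camera("side")[188:263,284:384,::-1]; cv2.imwrite("pics/m7.png",np.hstack([cv2.resize(im,(400,300)),cv2.resize(s,(400,300),interpolation=cv2.INTER_CUBIC)]))
print(ctrl.observe()["clock"])
E
```

```text
True
[ 0.6002 -0.1418  0.0701] [-1.4  0.9  5.8]
10.975 [ 0.5 -0.  -0.1]
True
[ 0.5203 -0.1227  0.0321] [-2.9 -0.1  8.1]
14.875 [ 0.5204 -0.1227  0.0322] [-2.2  0.5  7.8]
16.1083
```

View pics/m7.png

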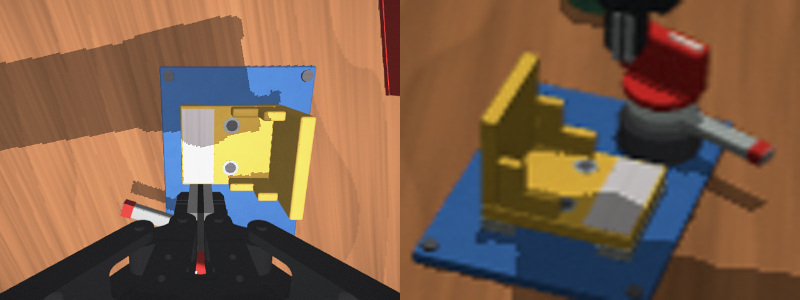

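Contact came at z = 0.032 and held at 7.8 N without sinking, so the bracket is seated, square and doesn't rock. Next is the knob.

```bash
python3 - <<'E'
from h import *
h0=SEAT[2]+np.deg2rad(159)+1.5*np.pi
P=lambda z:at(-.033,-.100,z)
def st(m): o=ctrl.observe(); print(m,round(o["clock"],2),o["eef_pos"].round(4),o["ft_force"].round(1),o["moment"].round(2),round(o["grip_width"],4))
ctrl.reach(P(.18),down(h0)); ctrl.grip(.06)
print(ctrl.move_l(P(.077),down(h0),speed=.08,contact_N=8)); st("down")
ctrl.grip(0); st("gripped")
print(ctrl.move_l(P(.062),speed=.02,contact_N=22)); st("pressed")
E
```

```text
False
down 19.38 [ 0.4981 -0.2202  0.0775] [-0.2 -0.3 -0.7] [-0.03 -0.01  0.01] 0.06
gripped 19.84 [ 0.4975 -0.2208  0.0771] [-3.3 -2.2  3.6] [-0.52  0.62  0.06] 0.0171
True
pressed 20.43 [ 0.4975 -0.2208  0.0665] [-4.9  0.2 10.7] [0.35 0.85 0.04] 0.017
```

```bash
python3 - <<'E'
from h import *
h0=SEAT[2]+np.deg2rad(159)+1.5*np.pi
p=ctrl.observe()["eef_pos"]; 
def st(m): o=ctrl.observe(); print(m,round(o["clock"],2),o["eef_pos"].round(4),o["ft_force"].round(1),o["moment"].round(2),round(o["grip_width"],4))
T=[.4978,-.2205,.0655]
print(ctrl.move_l(T,speed=.01,contact_N=25)); st("low")
for a in np.arange(.15,1.21,.15):
    ctrl.reach(T,down(h0-a)); st(round(a,2))
    if abs(ctrl.observe()["moment"][2])>1.5: break
E
```

```text
False
low 20.7 [ 0.4976 -0.2208  0.0664] [-8.1 -1.1 13.8] [-0.02  1.61 -0.  ] 0.0174
0.15 20.96 [ 0.4976 -0.2208  0.0664] [-8.3 -0.6 14.2] [-0.1   1.66 -0.03] 0.0173
0.3 21.22 [ 0.4976 -0.2208  0.0664] [-8.4 -1.  13.9] [-0.14  1.6  -0.07] 0.0169
0.45 21.48 [ 0.4976 -0.2209  0.0664] [-8.2 -0.8 14.4] [-0.15  1.62 -0.04] 0.0172
0.6 21.73 [ 0.4976 -0.2209  0.0664] [-8.5 -1.8 14.2] [-0.17  1.63 -0.04] 0.0173
0.75 21.99 [ 0.4976 -0.2209  0.0664] [-8.2 -1.2 14.1] [-0.18  1.67 -0.05] 0.0168
0.9 22.25 [ 0.4975 -0.221   0.0664] [-8.1 -1.8 12.7] [-0.23  1.71 -0.04] 0.0169
1.05 22.51 [ 0.4976 -0.221   0.0664] [-8.5 -1.4 14. ] [-0.24  1.65 -0.02] 0.0171
1.2 22.77 [ 0.4975 -0.221   0.0663] [-8.3 -1.1 13.1] [-0.29  1.65 -0.07] 0.017
```

```bash
python3 - <<'E'
from h import *
def st(m): o=ctrl.observe(); q=o["ee_rot"]; print(m,round(o["clock"],2),o["eef_pos"].round(4),o["ft_force"].round(1),round(o["grip_width"],4),"latch heading", np.rad2deg((2*np.arctan2(q[2],q[1])-np.pi/2-SEAT[2])%np.pi))
st("turned")
ctrl.move_l([.4976,-.2209,.0765],speed=.03); st("up")
ctrl.grip(.06); ctrl.pause(.2); st("open")
ctrl.move_l([.4976,-.2209,.20],speed=.12)
ctrl.reach([.35,-.40,.22],down(SEAT[2])); st("away")
t=read_camera("top")[213:309,335:463,::-1]; s=read_camera("side")[188:263,284:384,::-1]
z=lambda i:cv2.resize(i,(400,300),interpolation=cv2.INTER_CUBIC)
cv2.imwrite("pics/m8.png",np.hstack([z(t),z(s)]))
E
```

```text
turned 22.77 [ 0.4975 -0.221   0.0663] [-8.3 -1.1 13.1] 0.017 latch heading 0.15639971200864522
up 23.28 [ 0.4975 -0.2211  0.0769] [-6.4 -1.1  7.9] 0.017 latch heading 0.22226007002929646
open 23.97 [ 0.4976 -0.2209  0.0765] [-0.4  0.5 -0.1] 0.0598 latch heading 0.2478282412835205
away 26.07 [ 0.3513 -0.3987  0.2197] [0.9 0.7 0.2] 0.0601 latch heading 0.1107932123480832
```

View pics/m8.png

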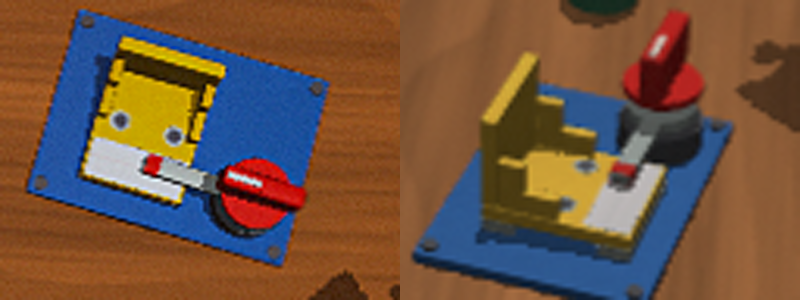

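The latch arm lies across the toe. The knob's disc is back at its original height in the side view, the bracket is square on the rails, and the robot is clear.

```bash
python3 -c "
from rig import ctrl
print(ctrl.finish_job())"
```

```text
the job is handed in; nothing more can be done
None
```

I handed the job in at about 26 s: the bracket sits square on the rails and did not rock under a light press, and the latch arm lies across the toe with the knob back up.

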